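# Stand the headset up and hang it on the rail

## Task

The white and red headset lies on its side on the blue bench mat: stand it upright on its two ear cups on the mat and let go of it. Then hang it astride the headset rail at the free place, above the green plate: crown pad resting on the bar, one ear cup on each side of it, square to the bar and hanging level. Do not disturb the two headsets already hanging there.

Things in the scene. Friction and masses are not known exactly. Their poses are not given: they have to be found in the camera images.
- headset: Headset to hang: white band, red ear cups, black crown pad; a rigid U, 0.22 kg, 150 wide (x, across the ears), 46 deep (y, runs along the bar when hung), 155 mm high (z, cups to crown); symmetric in x and y. Origin midway between the cups' flat lower ends. At the start it lies on its side, y axis upright, 46 mm high, crown (z axis) pointing roughly to the robot's right (-y)
- headset_crown (a point): Centre of the underside of that headset's crown pad, the face that rests on the bar: 133 mm along z from the headset's origin. The pad is a block 96 (x) by 46 (y) by 22 mm (z), its top at z = 155 mm
- headset_cup1 (a point): Centre of one ear cup of that headset, at x = +62, z = 29 mm: a block 26 (x) by 46 (y) by 58 mm (z) with a flat lower end at z = 0. Above it a band leg 8 mm thick (x) and 24 mm wide (y) at x = 71 mm runs up to z = 123 mm and joins the crown by a sloping shoulder
- headset_cup2 (a point): Centre of the other ear cup, the same, at x = -62, z = 29 mm; 98 mm is clear between the cups
- mat: Thin blue bench mat, fixed, 380 (x) by 420 (y) by 3 mm; origin at the centre of its underside on the table.
- rail: Fixed headset rail: a steel bar of 14 mm diameter along its y axis, top 150 mm above the table, between two 16 mm posts at y = +-192 mm that rise to the bar, on a grey base plate 150 (x) by 420 (y) by 6 mm. Origin at the centre of the base plate's underside. Three hanging places at y = -115, 0 and +115 mm.
- free_place: Flat green plate, 130 (x) by 70 (y) by 2 mm, on the rail's base plate under the one free place; origin at the centre of its underside, 6 mm above the table and straight under the bar's axis; axes parallel to the rail's (y along the bar).
- hung_a: Grey and black headset, same shape and frame as the other, already hanging on the rail; its origin (between the lower ends of the cups) is 17 mm above the table. Must be left alone.
- hung_b: Blue and grey headset, same shape and frame, already hanging on the rail, origin 17 mm above the table. Must be left alone.

How it is judged (in metres and radians):
On the way:
1. the headset stands upright on its ear cups on the mat, let go (angle between headset's own z axis and vertical below 0.1 rad and height (world z) of headset below 0.008 m and height (world z) of headset_crown above 0.12 m and x of headset in the frame of mat between -0.19 and 0.19 m and y of headset in the frame of mat between -0.21 and 0.21 m and contact force between the fingers and headset below 0.05 N and linear speed of headset below 0.03 m/s), for 0.3 s.
At the end, for the whole second after the job is handed in: The headset hangs at rest on the bar by its crown pad, a cup on each side, the pad's underside centre within 30 mm along the bar and 20 mm across it of the free place, within 0.2 rad of upright and 0.2 rad of square to the bar; the two other headsets are within 30 mm of where they hung (x of headset_crown in the frame of free_place between -0.02 and 0.02 m and y of headset_crown in the frame of free_place between -0.03 and 0.03 m and z of headset_crown in the frame of free_place between 0.139 and 0.151 m and angle between headset's own z axis and vertical below 0.2 rad and angle between the y axis of headset and the y axis of rail, either way round below 0.2 rad and contact force between headset and rail above 0.5 N and linear speed of headset below 0.05 m/s and angular speed of headset below 0.4 rad/s and distance of each of hung_a, hung_b from where it was at the start of the episode below 0.03 m); the robot touches nothing.
It fails at once if a hanging headset is knocked (moved more than 50 mm) (distance of any of hung_a, hung_b from where it was at the start of the episode above 0.05 m).
It also fails if it takes over 61 s, if anything falls off the work surface, if the arm or the gripper's body presses on something with over 40 N, if the wrist force passes 120 N, or if a joint passes its speed limit or range.

## Robot

A 7-joint arm with a two-finger parallel gripper is mounted at the origin on the work surface. World frame = base frame: x ahead of the robot, y to its left, z up, the work surface at z = 0. Lengths are in mm, angles in rad, forces in N, time in s.
With the tool pointing down it reaches from about 400 to 875 mm from the base axis. Payload 4.4 kg.
Tool frame: the origin (TCP) lies at the very end of the fingers, on their centre line; the grasp point (between the pads) lies 19 mm behind it; z points along the fingers, y is the line along which they close (so a half turn about z gives the same grasp; the last joint's range is limited). The gripper opens to 85 mm and grips with 20 to 120 N. Pads are 22 mm wide; open, the fingers measure 114 mm over their backs; the gripper's body (76 mm by 85 mm) begins 54 mm behind the grasp point. The pads swing forward as they close: fully open they stand 13 mm farther back than shut.
Start: joints at [-1.198, 0.628, 0.038, 1.517, -0.027, 0.996, -0.02], TCP at [276.134, 588.445, 231.313] pointing down, gripper open.
Joint ranges: [-3.06, 3.06], [-0.37, 2.12], [-1.25, 1.32], [0.18, 2.47], [-1.1, 4.24], [0.23, 1.98], [-2.94, 2.94]. Speed limits (rad/s): [2.57, 2.57, 3.14, 3.14, 3.14, 3.14, 3.14].

## Interface

Orientations are given as [roll, pitch, yaw] about the fixed x, y, z axes, in that order (R = Rz(yaw) Ry(pitch) Rx(roll)).
In Python, from cell import status, get_image, ctrl, models gives the robot as it stands.
- The arm moves only by the shell command python3 -m handwheel 'ROWS' [OPENING]. ROWS is JSON, a list of rows, each an object with "delta_pos": the shift along the world's x, y, z in cm, a list of three; "yaw": the turn about the world's z in rad. A call has 1 to 10 rows; each row shifts and turns the commanded pose from where the row before left it; what a row does not reach is not made up. A row lasts 1/12 s, in which the tool goes at most 41.7 mm and 7.16 degrees, less where a joint would pass 70% of its speed; a pose out of reach is approached as far as the arm can. A call is refused whole if a number of a shift passes 4.17 or a number of a turn 0.125, either way. A call with a gripper value outside its range is refused whole. OPENING is the opening, from -1 (shut) to 1 (fully open), set as the call begins (- or left out, the last holds). The fingers move at their own pace and stop on an object; the grip force is fixed at half the most. Time passes only in rows, so rows that do not move let the fingers close. It gives the time, the measured TCP pose, the force, the opening and the grip force at its end, in the units of the state.
- status.read_state(): the state, without advancing time (a new reading comes with each control period).
- get_image(name): name is "scene" or "top"; returns a dict with "color" (384x512x3 uint8, red, green, blue), "z_map" (384x512 float32, mm along the optical axis (not along the pixel's ray), 0 where there is no reading), "fx", "fy", "cx", "cy" (pixels), "position" and "rotation" of the camera in the world. Camera axes: x right, y up, looking along -z (the intrinsics and any distortion apply to the point x, -y, -z); pixel columns grow to the right and rows downward; lengths in mm; the calibration is good to about 2 mm. A picture is of the moment at which its call begins.
- ctrl.finish_job(): hands the job in; it is judged then, once.
Trained networks look in a picture, given as the dict that the camera call returned (one of the last four; its "shot" number tells which), for a name from the list of things; names that differ only in an ending like _2 or _b are one class to them, and where a whole thing is asked for, a point or a joint stands for the part that bears it (a point fixed in the world has none). Each returns a list of dicts, best first, with "score" (0 to 1); they miss things now and then, are a little off and sometimes report something else, mostly with a low value. They report only what shows in the picture. A call takes as long as a camera call.
- models.boxes_of(picture, name): "rect" ([left, top, right, bottom] in pixels, round what is visible of it).
The state is a dict: "clock": time; "qpos": joint angles; "qd": joint speeds; "tau": joint torques, N m; "eef_pos": TCP position; "tool_rot": TCP orientation; "force": force on the tool from outside, world axes, zero at the start; "torque": the same for the moment, N m; "width": finger opening in mm; "gripper_force": force on a finger pad.
Only numpy, scipy, OpenCV 4.12 (cv2) and the standard library are available. Lean on these libraries where they do the work, as an engineer would, in place of code of your own. Each camera call takes 0.05 s, during which the arm holds its last target. There are 200 camera calls.

## Working session

There is one attempt and no reset: what is moved stays moved. The work goes in short steps, Python scripts to look and compute and a shell command to move; the robot and the scene stay as the last step left them, time stands still between calls to the robot, and variables do not carry over. Pictures are saved under pics/ and viewed, at most 10 in all, crops included, and the job is handed in when it is done.

```bash
mkdir -p pics
cat > h.py <<'E'
import numpy as np, cv2
from cell import status, get_image, ctrl, models
def pts(p):
    z=p["z_map"].astype(float); v,u=np.mgrid[:z.shape[0],:z.shape[1]]
    c=np.stack([(u-p["cx"])/p["fx"]*z,-(v-p["cy"])/p["fy"]*z,-z],-1)
    R=np.array(p["rotation"]); 
    w=c@R.T+np.array(p["position"]); w[z==0]=np.nan
    return w
def save(p,n): cv2.imwrite("pics/"+n,p["color"][:,:,::-1])
E
python3 - <<'E'
from h import *
s=get_image("scene");t=get_image("top")
print(np.shape(t["rotation"]),t["position"],s["position"],[k for k in t])
cv2.imwrite("pics/a.png",cv2.resize(np.vstack([s["color"],t["color"]])[:,:,::-1],(400,600)) if 0 else np.hstack([cv2.resize(s["color"],(400,300)),cv2.resize(t["color"],(400,300))])[:,:,::-1])
for p,n in((s,"scene"),(t,"top")):
  for k in("headset","headset_crown","headset_cup1","mat","rail","free_place","hung_a"):
    print(n,k,[(np.round(b["rect"]).tolist(),round(b["score"],2)) for b in models.boxes_of(p,k)[:4]])
print(status.read_state())
np.save("top.npy",pts(t));np.save("topc.npy",t["color"])
E
```

```text
(3,) [360.50623416  -5.35769314 981.72483846] [1324.74281212  191.52042346  876.77829993] ['color', 'z_map', 'fx', 'fy', 'cx', 'cy', 'position', 'rotation', 'shot']
scene headset [([292.0, 189.0, 369.0, 252.0], 0.95)]
scene headset_crown [([294.0, 192.0, 367.0, 253.0], 0.9)]
scene headset_cup1 [([292.0, 189.0, 367.0, 253.0], 0.56)]
scene mat [([248.0, 156.0, 431.0, 288.0], 0.69)]
scene rail [([92.0, 163.0, 263.0, 238.0], 0.74)]
scene free_place [([202.0, 194.0, 235.0, 231.0], 0.89)]
scene hung_a [([110.0, 148.0, 151.0, 225.0], 0.86), ([158.0, 150.0, 193.0, 226.0], 0.69)]
top headset [([141.0, 145.0, 213.0, 210.0], 0.75)]
top headset_crown [([142.0, 147.0, 215.0, 213.0], 0.95)]
top headset_cup1 [([140.0, 148.0, 213.0, 213.0], 0.92)]
top mat [([90.0, 135.0, 248.0, 276.0], 0.86), ([142.0, 148.0, 213.0, 214.0], 0.4)]
top rail [([246.0, 139.0, 416.0, 207.0], 0.77)]
top free_place [([264.0, 156.0, 296.0, 200.0], 0.65)]
top hung_a [([354.0, 123.0, 394.0, 191.0], 0.71), ([311.0, 125.0, 349.0, 193.0], 0.66)]
{'clock': 0.8, 'qpos': array([-1.19780115,  0.62834363,  0.03852986,  1.51738982, -0.
[... 165 characters left out ...]
array([ 2.96195803e-04, -5.63227344e+01,  1.22540731e+00, -1.93772793e+01,
        1.08778785e-02,  1.49460771e-03,  1.96098080e-05]), 'eef_pos': array([276.15495203, 588.42737368, 231.35380467]), 'tool_rot': array([3.14156988e+00, 7.31229583e-06, 2.70275647e+00]), 'force': array([ 0.1893257 , -0.49951948, -0.31469084]), 'torque': array([-0.01534345,  0.02840747,  0.00864837]), 'gripper_force': 0.0, 'width': 85.29961355093232}Traceback (most recent call last):
  File "<stdin>", line 9, in <module>
  File "h.py", line 7, in pts
    w=c@R.T+np.array(p["position"]); w[z==0]=np.nan
      ~~~~~^~~~~~~~~~~~~~~~~~~~~~~~
ValueError: operands could not be broadcast together with shapes (384,512) (3,)
```

```bash
sed -i 's/R=np.array(p\["rotation"\]);/R=Rot.from_euler("xyz",p["rotation"]).as_matrix()/; 1i from scipy.spatial.transform import Rotation as Rot' h.py
cat > m.py <<'E'
from h import *
def masked(p,mask):
    w=pts(p); m=mask&np.isfinite(w[...,2]); return w[m]
E
python3 - <<'E'
from h import *
t=get_image("top");w=pts(t);c=t["color"].astype(int);save(t,"top1.png")
hsv=cv2.cvtColor(t["color"],cv2.COLOR_RGB2HSV)
def crop(l,tt,r,b):
    m=np.zeros(c.shape[:2],bool);m[tt:b,l:r]=1;return m
fin=np.isfinite(w[...,2])
red=((hsv[...,0]<8)|(hsv[...,0]>172))&(hsv[...,1]>130)&(hsv[...,2]>60)&fin&crop(135,135,220,220)
n,lab,st,ce=cv2.connectedComponentsWithStats(red.astype(np.uint8))
for i in range(1,n):
    if st[i,4]>30:
        q=w[(lab==i)];q=q[q[:,2]>35]; print("red",ce[i],st[i,4],np.round(q.mean(0),1),np.round(cv2.minAreaRect(q[:,:2].astype(np.float32)),2) if 0 else cv2.minAreaRect(q[:,:2].astype(np.float32)))
q=w[fin&crop(135,135,220,220)];q=q[(q[:,2]>35)&(q[:,2]<70)]
print("all>35",cv2.minAreaRect(q[:,:2].astype(np.float32)),np.percentile(q[:,2],[5,50,95]))
q=w[fin&crop(135,135,220,220)];q=q[(q[:,2]>12)&(q[:,2]<70)]
print("all>12",cv2.minAreaRect(q[:,:2].astype(np.float32)))
g=(hsv[...,0]>40)&(hsv[...,0]<85)&(hsv[...,1]>80)&fin&crop(255,140,305,215)
q=w[g];print("green z",np.percentile(q[:,2],[5,50,95]),q.mean(0),cv2.minAreaRect(q[:,:2].astype(np.float32)))
b=crop(235,120,430,225)&fin;q=w[b];
base=q[(q[:,2]>2)&(q[:,2]<12)];print("base",cv2.minAreaRect(base[:,:2].astype(np.float32)))
bar=q[(q[:,2]>140)&(q[:,2]<157)];print("bar",len(bar),cv2.fitLine(bar[:,:2].astype(np.float32),cv2.DIST_HUBER,0,.01,.01).ravel(),bar.min(0),bar.max(0))
top=q[(q[:,2]>162)&(q[:,2]<180)];
for lo,hi in((300,352),(352,400)):
    k=w[crop(lo,115,hi,200)&fin];k=k[(k[:,2]>162)&(k[:,2]<182)];print("hung",cv2.minAreaRect(k[:,:2].astype(np.float32)),np.median(k[:,2]))
m=(hsv[...,0]>95)&(hsv[...,0]<130)&(hsv[...,1]>80)&fin&crop(80,125,255,285)
q=w[m];q=q[q[:,2]<10];print("mat",cv2.minAreaRect(q[:,:2].astype(np.float32)),np.median(q[:,2]))
E
```

```text
red [154.5862069  162.35960591] 203 [636.1 272.2  49.9] ((636.83740234375, 272.9552917480469), (24.724288940429688, 56.678340911865234), 23.20745086669922)
red [172.60648148 202.82407407] 216 [524.1 222.2  49.9] ((525.1112060546875, 222.612060546875), (25.031028747558594, 56.91437530517578), 25.042055130004883)
all>35 ((602.222900390625, 204.43704223632812), (152.53933715820312, 155.9821014404297), 24.43834686279297) [37.46742553 49.49114335 53.1633734 ]
all>12 ((602.2258911132812, 204.43057250976562), (152.53933715820312, 155.99635314941406), 24.43834686279297)
green z [ 6.56396494  9.54286373 12.39399764] [589.93170562 -73.61855825  10.34107066] ((596.9791870117188, -72.86454772949219), (128.78311157226562, 69.83663177490234), 5.679123401641846)
base ((608.2681274414062, -217.52340698242188), (556.7448120117188, 302.21246337890625), 87.96318054199219)
bar 1025 [ 8.942060e-02 -9.959940e-01  6.038942e+02 -1.673410e+02] [ 533.18707682 -385.63427064  140.01641943] [693.54617007  12.42856913 156.95504404]
hung ((606.528076171875, -187.1124725341797), (102.49986267089844, 46.87440490722656), 5.475960731506348) 173.92032399254538
hung ((617.9990234375, -301.06884765625), (104.99449920654297, 46.98359680175781), 5.59505558013916) 173.64345379736022
mat ((553.4078979492188, 241.38638305664062), (416.1792297363281, 418.2755126953125), 89.95722198486328) 4.906728036118295
```

View pics/top1.png

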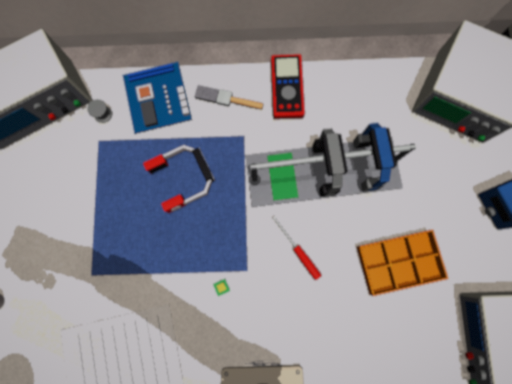

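View pics/a.png

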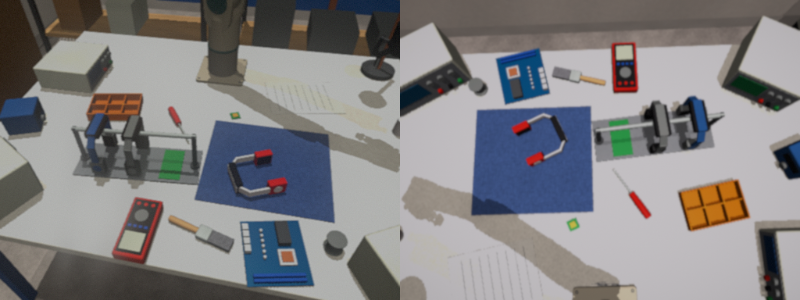

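The top view shows the headset with its cups at pixels (154,162) and (172,203) and the crown at (203,165). The free green place is at (283,175), with the hung headsets to its right at (330,160) and (378,155). Geometry checks out: cups 123 mm apart, cup tops at 49 mm, hung crowns at 173 mm, bar direction about 5.6°.

The tool cannot tilt. I'll grip the near cup, lay the crown over the bar and lower the cups so that it swings upright there. Then I'll grip the crown pad, carry it to the mat, stand it, regrip and hang it.

```bash
python3 -m handwheel '[{"delta_pos":[2.1,-3.1,-0.8],"yaw":-0.07},{"delta_pos":[2.1,-3.1,-0.8],"yaw":-0.07},{"delta_pos":[2.1,-3.1,-0.8],"yaw":-0.07},{"delta_pos":[2.1,-3.1,-0.8],"yaw":-0.07},{"delta_pos":[2.1,-3.1,-0.8],"yaw":-0.07},{"delta_pos":[2.1,-3.1,-0.8],"yaw":-0.07},{"delta_pos":[2.1,-3.1,-0.8],"yaw":-0.07},{"delta_pos":[2.1,-3.1,-0.8],"yaw":-0.07},{"delta_pos":[2.1,-3.1,-0.8],"yaw":-0.07},{"delta_pos":[2.1,-3.1,-0.8],"yaw":-0.07}]' 1
python3 -m handwheel '[{"delta_pos":[2.1,-3.2,-0.8],"yaw":0},{"delta_pos":[2.2,-3.2,-0.8],"yaw":0},{"delta_pos":[0,0,0],"yaw":0},{"delta_pos":[0,0,0],"yaw":0}]'
```

```text
clock: 1.68
eef_pos: [487.0, 277.1, 151.2]
tool_rot: [3.141, -0.0, 2.0]
force: [0.2, 1.3, -0.2]
width: 85.4
gripper_force: 0.0
clock: 2.02
eef_pos: [530.7, 210.9, 134.9]
tool_rot: [-3.141, 0.002, 1.996]
force: [0.1, 1.3, 0.2]
width: 84.9
gripper_force: 0.0
```

```bash
python3 -m handwheel '[{"delta_pos":[-0.2,0.3,-2],"yaw":0},{"delta_pos":[0,0,-2.5],"yaw":0},{"delta_pos":[0,0,-2.5],"yaw":0},{"delta_pos":[0,0,-2.5],"yaw":0},{"delta_pos":[0,0,-1.5],"yaw":0},{"delta_pos":[0,0,-1],"yaw":0},{"delta_pos":[0,0,0],"yaw":0},{"delta_pos":[0,0,0],"yaw":0}]'
python3 -m handwheel '[{"delta_pos":[0,0,0],"yaw":0},{"delta_pos":[0,0,0],"yaw":0},{"delta_pos":[0,0,0],"yaw":0},{"delta_pos":[0,0,0],"yaw":0},{"delta_pos":[0,0,0],"yaw":0},{"delta_pos":[0,0,0],"yaw":0},{"delta_pos":[0,0,0],"yaw":0},{"delta_pos":[0,0,0],"yaw":0}]' -1
```

```text
clock: 2.68
eef_pos: [526.9, 218.4, 15.5]
tool_rot: [3.142, -0.0, 2.004]
force: [0.6, -0.1, 0.7]
width: 85.5
gripper_force: 0.0
clock: 3.35
eef_pos: [527.5, 217.6, 16.1]
tool_rot: [3.141, -0.0, 2.003]
force: [-0.8, 0.2, 5.1]
width: 25.5
gripper_force: 60.1
```

```bash
python3 -m handwheel '[{"delta_pos":[0,0,1],"yaw":0},{"delta_pos":[0,0,1.5],"yaw":0},{"delta_pos":[0,0,2.5],"yaw":0},{"delta_pos":[0,0,2.5],"yaw":-0.05},{"delta_pos":[0,0,2.5],"yaw":-0.05},{"delta_pos":[0,0,2.5],"yaw":-0.05},{"delta_pos":[0,0,2.5],"yaw":-0.05},{"delta_pos":[0,0,2],"yaw":-0.05},{"delta_pos":[0,0,1],"yaw":-0.05},{"delta_pos":[0,0,0],"yaw":-0.03}]'
python3 - <<'E'
from h import *
t=get_image("top");s=get_image("scene")
cv2.imwrite("pics/b.png",np.hstack([t["color"][100:300,80:330],s["color"][80:280,180:430]])[:,:,::-1])
b=models.boxes_of(t,"headset")[:1];print(b)
w=pts(t)
sub=w[110:240,130:260].reshape(-1,3);hs=t["color"][110:240,130:260].reshape(-1,3)
dark=(hs.max(1)<60)&(sub[:,2]>120)&(sub[:,2]<300);print(np.median(sub[dark],0))
E
```

```text
clock: 4.18
eef_pos: [528.2, 217.9, 198.0]
tool_rot: [3.138, -0.002, 1.671]
force: [1.3, -0.7, -3.4]
width: 25.6
gripper_force: 59.4
[{'rect': [133.6, 124.8, 210.6, 194.2], 'score': 0.67}]
[580.95154178 201.31278648 233.14969382]
```

View pics/b.png

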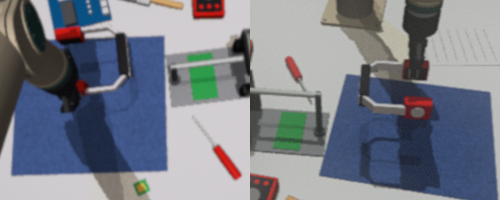

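```bash
cat > hs.py <<'E'
from h import *
def pose_pts(box,name="top",zr=(60,330)):
    t=get_image(name);w=pts(t);hsv=cv2.cvtColor(t["color"],cv2.COLOR_RGB2HSV).astype(int)
    l,tp,r,b=box;m=np.zeros(hsv.shape[:2],bool);m[tp:b,l:r]=1
    m&=np.isfinite(w[...,2])&(w[...,2]>zr[0])&(w[...,2]<zr[1])
    red=m&((hsv[...,0]<8)|(hsv[...,0]>172))&(hsv[...,1]>130)&(hsv[...,2]>60)
    blk=m&(hsv[...,2]<70)
    wh=m&(hsv[...,2]>130)&(hsv[...,1]<50)
    return t,w,red,blk,wh
def comps(mask,w,mn=25):
    n,lab,st,ce=cv2.connectedComponentsWithStats(mask.astype(np.uint8))
    for i in range(1,n):
        if st[i,4]>mn:
            q=w[lab==i];print(np.round(ce[i]),st[i,4],"med",np.round(np.median(q,0),1),"lo",np.round(np.percentile(q,3,axis=0),1),"hi",np.round(np.percentile(q,97,axis=0),1))
E
python3 - <<'E'
from hs import *
t,w,red,blk,wh=pose_pts((125,115,220,215),zr=(150,280))
for n,m in(("red",red),("blk",blk),("wh",wh)): print(n);comps(m,w)
E
```

```text
red
[149. 135.] 296 med [647.1 232.7 228.4] lo [636.8 207.4 207.8] hi [660.1 261.  231. ]
[162. 188.] 102 med [527.3 202.1 228.6] lo [515.9 195.4 206.3] hi [538.8 210.7 263.8]
blk
[202. 155.] 371 med [595.  115.  228.7] lo [553.7 104.3 224.8] hi [639.6 126.1 231.3]
[151. 142.] 133 med [637.  234.2 207.5] lo [634.6 210.3 189.1] hi [640.2 258.2 223.6]
[157. 198.] 156 med [502.8 205.5 252. ] lo [479.1 199.4 200.6] hi [516.7 217.7 276. ]
wh
[182. 129.] 181 med [662.8 161.9 217.4] lo [647.1 113.7 202.9] hi [669.4 206.2 223.8]
[187. 187.] 181 med [525.1 147.9 217.4] lo [518.5 114.6 207.9] hi [549.1 189.4 220.3]
```

```bash
python3 -m handwheel '[{"delta_pos":[0,-1.5,0],"yaw":0},{"delta_pos":[0,-3,0],"yaw":0},{"delta_pos":[0,-3.5,0],"yaw":0},{"delta_pos":[0,-3.5,0],"yaw":0},{"delta_pos":[0,-3.5,0],"yaw":0},{"delta_pos":[0,-3,0],"yaw":0},{"delta_pos":[0,-1.5,0],"yaw":0},{"delta_pos":[0,-0.9,0],"yaw":0},{"delta_pos":[0,0,0],"yaw":0},{"delta_pos":[0,0,0],"yaw":0}]'
python3 - <<'E'
from hs import *
t,w,red,blk,wh=pose_pts((185,115,310,225),zr=(190,280))
for n,m in(("red",red),("blk",blk)): print(n);comps(m,w)
print(status.read_state()["qpos"])
E
```

```text
clock: 5.22
eef_pos: [526.8, 13.8, 194.8]
tool_rot: [-3.141, -0.001, 1.673]
force: [-0.2, 0.1, -2.4]
width: 25.1
gripper_force: 59.3
red
blk
[294. 153.] 421 med [594.2 -84.6 228.3] lo [554.6 -97.5 202.6] hi [639.7 -74.6 231.2]
[-0.28485136  0.5180035   0.30081323  1.90490926 -0.21825555  0.7511665
  0.24294169]
```

```bash
python3 -m handwheel '[{"delta_pos":[0,0,-1.5],"yaw":0},{"delta_pos":[0,0,-1],"yaw":0},{"delta_pos":[0,0,-0.8],"yaw":0},{"delta_pos":[0,0,-0.7],"yaw":0},{"delta_pos":[0,0,-0.7],"yaw":0},{"delta_pos":[0,0,-0.7],"yaw":0},{"delta_pos":[0,0,0],"yaw":0}]'
python3 - <<'E'
from hs import *
s=get_image("scene");cv2.imwrite("pics/c.png",cv2.resize(s["color"][100:260,80:320],(720,480))[:,:,::-1])
print(status.read_state()["torque"])
E
```

```text
clock: 5.85
eef_pos: [528.1, 14.6, 140.8]
tool_rot: [3.14, -0.0, 1.675]
force: [0.6, 1.5, 0.2]
width: 25.2
gripper_force: 61.4
[ 0.07123434 -0.02867721  0.08841699]
```

View pics/c.png

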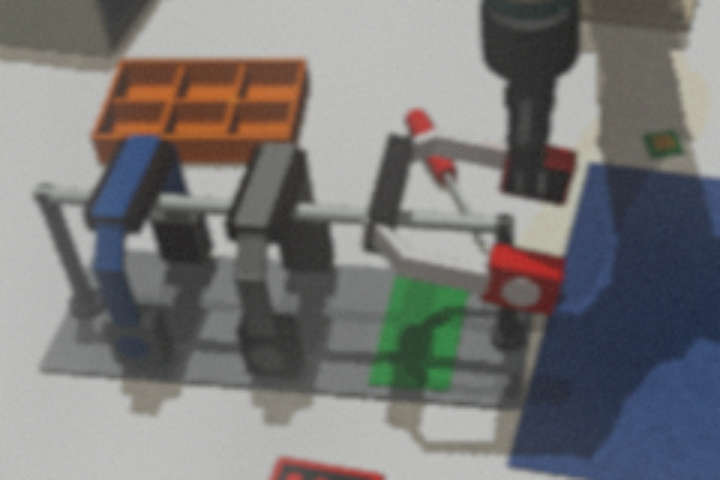

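The crown at (388,195) rests on the bar and the cups at (540,170) and (525,280) are sinking with little force, so the tipping works. I'll keep lowering.

```bash
python3 -m handwheel '[{"delta_pos":[0,0,-0.7],"yaw":0},{"delta_pos":[0,0,-0.7],"yaw":0},{"delta_pos":[0,0,-0.7],"yaw":0},{"delta_pos":[0,0,-0.7],"yaw":0},{"delta_pos":[0,0,-0.7],"yaw":0},{"delta_pos":[0,-0.1,-0.7],"yaw":0},{"delta_pos":[0,-0.2,-0.7],"yaw":0},{"delta_pos":[0,0,0],"yaw":0}]'
python3 - <<'E'
from hs import *
s=get_image("scene");cv2.imwrite("pics/d.png",cv2.resize(s["color"][100:260,80:320],(720,480))[:,:,::-1])
print(status.read_state()["torque"])
E
```

```text
clock: 6.57
eef_pos: [527.7, 8.7, 91.2]
tool_rot: [3.141, 0.002, 1.671]
force: [3.0, -0.8, 2.5]
width: 25.3
gripper_force: 65.5
[-0.4890156  -0.37154533  0.05611958]
```

View pics/d.png

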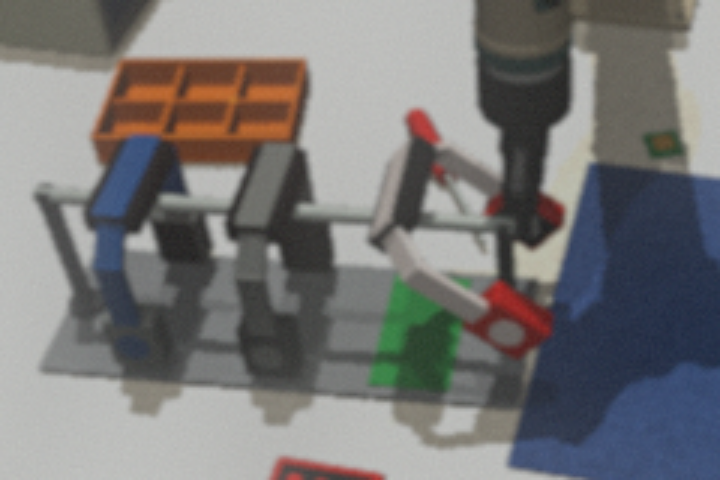

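```bash
python3 -m handwheel '[{"delta_pos":[0,-0.2,-0.5],"yaw":0},{"delta_pos":[0,-0.2,-0.5],"yaw":0},{"delta_pos":[0,0,0],"yaw":0}]' 
python3 -m handwheel '[{"delta_pos":[0,0,0],"yaw":0},{"delta_pos":[0,0,0],"yaw":0},{"delta_pos":[0,0,0],"yaw":0}]' -0.1
python3 -m handwheel '[{"delta_pos":[0,0,0],"yaw":0},{"delta_pos":[0,0,0],"yaw":0},{"delta_pos":[0,0.5,0],"yaw":0},{"delta_pos":[0,1,0],"yaw":0},{"delta_pos":[0,2,1],"yaw":0},{"delta_pos":[0,2.5,2],"yaw":0},{"delta_pos":[0,2.5,2.5],"yaw":0},{"delta_pos":[0,0,3],"yaw":0},{"delta_pos":[0,0,3],"yaw":0},{"delta_pos":[0,0,3],"yaw":0}]'
python3 - <<'E'
from hs import *
s=get_image("scene");cv2.imwrite("pics/e.png",cv2.resize(s["color"][100:260,80:320],(720,480))[:,:,::-1])
E
```

```text
clock: 6.87
eef_pos: [526.9, 5.7, 81.9]
tool_rot: [-3.141, 0.0, 1.672]
force: [1.4, -1.8, 3.2]
width: 25.3
gripper_force: 66.1
clock: 7.12
eef_pos: [522.6, 6.8, 81.5]
tool_rot: [-3.133, -0.002, 1.672]
force: [-6.3, -0.6, 2.5]
width: 38.5
gripper_force: 0.0
clock: 7.95
eef_pos: [526.3, 93.9, 228.4]
tool_rot: [-3.14, -0.001, 1.676]
force: [0.4, 0.5, -1.2]
width: 38.4
gripper_force: 0.0
```

View pics/e.png

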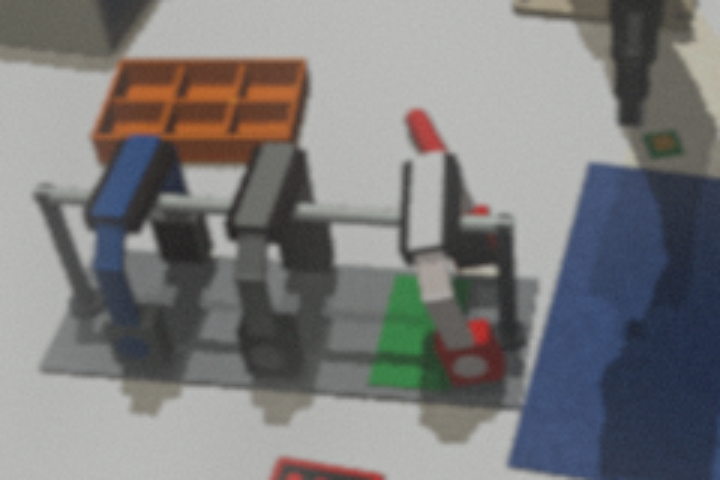

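It hangs on the bar by its crown pad (430,205), slightly yawed, and the other two headsets have not moved. Now I'll measure the pad.

```bash
python3 -m handwheel '[{"delta_pos":[0,0,2],"yaw":-0.12},{"delta_pos":[0,0,2],"yaw":-0.12},{"delta_pos":[0,0,0],"yaw":-0.12},{"delta_pos":[0,0,0],"yaw":-0.12},{"delta_pos":[0,0,0],"yaw":-0.12},{"delta_pos":[0,0,0],"yaw":-0.12},{"delta_pos":[0,0,0],"yaw":-0.12},{"delta_pos":[0,0,0],"yaw":-0.12},{"delta_pos":[0,0,0],"yaw":-0.12},{"delta_pos":[0,0,0],"yaw":-0.12}]' 1
cat > crown.py <<'E'
from hs import *
import sys
b=tuple(map(int,sys.argv[1:5]));zr=tuple(map(float,sys.argv[5:7]))
t=get_image("top");w=pts(t);m=np.zeros(w.shape[:2],bool);m[b[1]:b[3],b[0]:b[2]]=1
z=w[...,2];m&=np.isfinite(z)&(z>zr[0])&(z<zr[1])
n,lab,st,ce=cv2.connectedComponentsWithStats(m.astype(np.uint8))
for i in range(1,n):
    if st[i,4]>60:
        q=w[lab==i];A=np.c_[q[:,:2]-q[:,:2].mean(0),np.ones(len(q))]
        print(ce[i].round(),st[i,4],cv2.minAreaRect(q[:,:2].astype(np.float32)),"z",np.median(q[:,2]).round(1),"slope",np.linalg.lstsq(A,q[:,2],rcond=None)[0][:2].round(3))
print(status.read_state()["clock"])
E
python3 crown.py 240 100 400 230 164 200
```

```text
clock: 8.83
eef_pos: [526.7, 93.1, 266.9]
tool_rot: [-3.14, 0.0, 0.468]
force: [0.1, 0.1, 0.0]
width: 85.5
gripper_force: 0.0
[383. 148.] 829 ((618.0538940429688, -300.86505126953125), (100.31002044677734, 46.356475830078125), 4.7906413078308105) z 173.5 slope [ 0.015 -0.038]
[334. 153.] 823 ((607.61474609375, -187.0291748046875), (100.59841918945312, 46.738685607910156), 5.1567182540893555) z 173.7 slope [ 0.01  -0.026]
[276. 158.] 818 ((600.3886108398438, -49.881385803222656), (106.0588607788086, 46.26778793334961), 15.89957046508789) z 174.0 slope [-0.045 -0.05 ]
8.8833
```

```bash
python3 -m handwheel '[{"delta_pos":[1,-2,0],"yaw":-0.06},{"delta_pos":[1.6,-3.1,0],"yaw":-0.07},{"delta_pos":[1.6,-3.1,0],"yaw":-0.06},{"delta_pos":[1.6,-3.1,0],"yaw":0},{"delta_pos":[1.6,-3,0],"yaw":0},{"delta_pos":[0,0,-1.5],"yaw":0},{"delta_pos":[0,0,-2],"yaw":0},{"delta_pos":[0,0,-2],"yaw":0},{"delta_pos":[0,0,0],"yaw":0},{"delta_pos":[0,0,0],"yaw":0}]' 0.45
```

```text
clock: 9.72
eef_pos: [600.5, -50.4, 211.4]
tool_rot: [-3.14, 0.002, 0.285]
force: [0.2, -0.0, 0.7]
width: 62.1
gripper_force: 0.0
```

```bash
python3 -m handwheel '[{"delta_pos":[0,0,-1.5],"yaw":0},{"delta_pos":[0,0,-1.5],"yaw":0},{"delta_pos":[0,0,-1.3],"yaw":0},{"delta_pos":[0,0,-1],"yaw":0},{"delta_pos":[0,0,0],"yaw":0},{"delta_pos":[0,0,0],"yaw":0}]'
python3 -m handwheel '[{"delta_pos":[0,0,0],"yaw":0},{"delta_pos":[0,0,0],"yaw":0},{"delta_pos":[0,0,0],"yaw":0},{"delta_pos":[0,0,0],"yaw":0},{"delta_pos":[0,0,0],"yaw":0}]' -1
python3 -m handwheel '[{"delta_pos":[0,0,0.5],"yaw":0},{"delta_pos":[0,0,1],"yaw":0},{"delta_pos":[0,0,1.5],"yaw":0},{"delta_pos":[0,0,2],"yaw":0},{"delta_pos":[0,0,2.5],"yaw":0},{"delta_pos":[0,0,3],"yaw":0},{"delta_pos":[0,0,3],"yaw":0},{"delta_pos":[0,0,3],"yaw":0},{"delta_pos":[0,0,1.5],"yaw":0},{"delta_pos":[0,0,0],"yaw":0}]'
python3 - <<'E'
from hs import *
s=get_image("scene");cv2.imwrite("pics/f.png",cv2.resize(s["color"][60:260,80:320],(720,600))[:,:,::-1])
E
```

```text
clock: 10.22
eef_pos: [601.6, -51.3, 159.9]
tool_rot: [3.141, -0.001, 0.284]
force: [0.8, 0.1, 0.0]
width: 62.1
gripper_force: 0.0
clock: 10.63
eef_pos: [602.1, -51.7, 160.9]
tool_rot: [3.141, -0.003, 0.283]
force: [-1.4, 1.3, 6.3]
width: 44.4
gripper_force: 61.3
clock: 11.47
eef_pos: [602.8, -52.7, 343.8]
tool_rot: [3.139, -0.007, 0.282]
force: [0.4, 0.3, -1.9]
width: 43.9
gripper_force: 61.6
```

View pics/f.png

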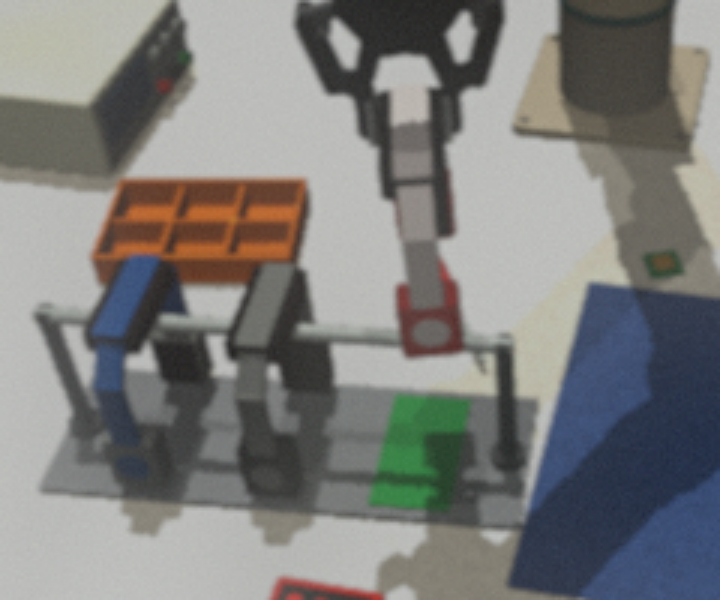

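The headset hangs squarely in the gripper by its crown pad (410,110), with its cups at (430,330) clear of the bar. Next I'll carry it to the mat and set it down.

```bash
python3 -m handwheel '[{"delta_pos":[-0.2,1.5,0],"yaw":-0.03},{"delta_pos":[-0.5,3,0],"yaw":-0.03},{"delta_pos":[-0.6,3.5,0],"yaw":-0.03},{"delta_pos":[-0.6,3.5,0],"yaw":-0.03},{"delta_pos":[-0.6,3.5,0],"yaw":-0.03},{"delta_pos":[-0.6,3.5,0],"yaw":-0.03},{"delta_pos":[-0.6,3.5,-1],"yaw":0},{"delta_pos":[-0.4,3,-2],"yaw":0},{"delta_pos":[-0.2,1.5,-2],"yaw":0},{"delta_pos":[0,0.7,-2],"yaw":0}]'
python3 -m handwheel '[{"delta_pos":[0,0,-3],"yaw":0},{"delta_pos":[0,0,-3],"yaw":0},{"delta_pos":[0,0,-2.5],"yaw":0},{"delta_pos":[0,0,-1.5],"yaw":0},{"delta_pos":[0,0,-1],"yaw":0},{"delta_pos":[0,0,-0.5],"yaw":0},{"delta_pos":[0,0,0],"yaw":0},{"delta_pos":[0,0,0],"yaw":0}]'
```

```text
clock: 12.35
eef_pos: [555.5, 224.9, 266.1]
tool_rot: [-3.14, 0.004, 0.108]
force: [-0.9, -0.7, -1.6]
width: 43.8
gripper_force: 61.9
clock: 13.02
eef_pos: [556.8, 219.9, 155.2]
tool_rot: [-3.141, 0.003, 0.102]
force: [-4.5, 0.7, 9.3]
width: 44.3
gripper_force: 63.2
```

```bash
python3 -m handwheel '[{"delta_pos":[0,0,-0.1],"yaw":0},{"delta_pos":[0,0,0],"yaw":0},{"delta_pos":[0,0,0],"yaw":0}]'
python3 -m handwheel '[{"delta_pos":[0,0,0],"yaw":0},{"delta_pos":[0,0,0],"yaw":0},{"delta_pos":[0,0,0],"yaw":0},{"delta_pos":[0,0,0],"yaw":0},{"delta_pos":[0,0,2],"yaw":0},{"delta_pos":[0,0,3],"yaw":0},{"delta_pos":[0,0,3],"yaw":0},{"delta_pos":[-2,2,3],"yaw":0},{"delta_pos":[-2.5,2.5,2],"yaw":0},{"delta_pos":[-2.5,2.5,0],"yaw":0}]' 0.45
python3 -m handwheel '[{"delta_pos":[-2.5,2.5,0],"yaw":0},{"delta_pos":[-2.5,2.5,0],"yaw":0},{"delta_pos":[0,0,0],"yaw":0}]' 0.45
python3 crown.py 120 80 260 240 120 185
python3 - <<'E'
from hs import *
s=get_image("scene");cv2.imwrite("pics/g.png",cv2.resize(s["color"][100:300,230:470],(720,600))[:,:,::-1])
E
```

```text
clock: 13.27
eef_pos: [556.5, 219.9, 154.9]
tool_rot: [-3.14, 0.003, 0.102]
force: [-7.9, -0.9, 14.6]
width: 44.2
gripper_force: 63.9
clock: 14.1
eef_pos: [490.6, 290.7, 287.6]
tool_rot: [-3.139, -0.008, 0.1]
force: [-0.0, 1.2, 1.2]
width: 62.1
gripper_force: 0.0
clock: 14.35
eef_pos: [431.7, 347.7, 282.1]
tool_rot: [-3.138, 0.005, 0.114]
force: [0.0, 1.1, -1.1]
width: 61.8
gripper_force: 0.0
[163. 187.] 1027 ((548.564208984375, 222.46170043945312), (150.0775909423828, 46.45380401611328), 6.783756732940674) z 159.6 slope [0.045 0.073]
[255. 166.] 69 ((589.4537963867188, 1.6760797500610352), (21.646663665771484, 14.954628944396973), 89.28114318847656) z 149.9 slope [ 0.785 -0.036]
14.4
```

View pics/g.png

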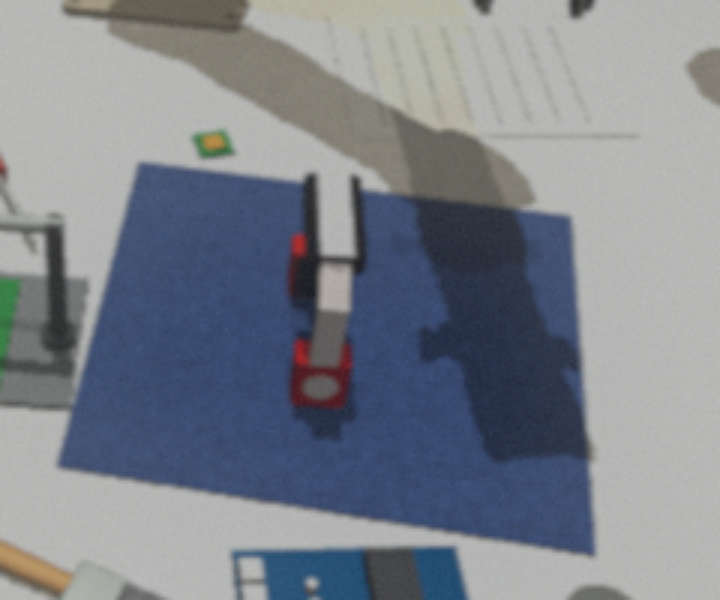

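The headset stands upright on the mat, crown at (333,215) and cup at (322,380), and the gripper is clear of it. I'll refine the crown centre for the regrip.

```bash
python3 crown.py 120 80 240 240 150 175; python3 crown.py 120 80 240 240 140 175
python3 -m handwheel '[{"delta_pos":[2.7,-2.5,0],"yaw":0},{"delta_pos":[2.7,-2.7,0],"yaw":0},{"delta_pos":[2.7,-2.7,0],"yaw":0},{"delta_pos":[2.7,-2.7,0],"yaw":0},{"delta_pos":[1.4,-1.8,0],"yaw":0},{"delta_pos":[0,0,-2],"yaw":0},{"delta_pos":[0,0,-2],"yaw":0},{"delta_pos":[0,0,-2],"yaw":0},{"delta_pos":[0,0,-1],"yaw":0},{"delta_pos":[0,0,0],"yaw":0}]'
```

```text
[162. 186.] 822 ((546.7431640625, 222.5708770751953), (101.29791259765625, 47.0426139831543), 5.90660285949707) z 160.1 slope [0.013 0.041]
14.5
[162. 186.] 910 ((547.6513671875, 222.6610565185547), (123.81520080566406, 46.47140884399414), 6.147098064422607) z 160.0 slope [0.03  0.082]
14.55
clock: 15.38
eef_pos: [559.3, 214.6, 211.1]
tool_rot: [3.14, 0.004, 0.1]
force: [0.5, 0.5, -0.2]
width: 62.1
gripper_force: 0.0
```

```bash
python3 -m handwheel '[{"delta_pos":[-1.2,0.7,0],"yaw":0},{"delta_pos":[0,0,-1.5],"yaw":0},{"delta_pos":[0,0,-2],"yaw":0},{"delta_pos":[0,0,-2],"yaw":0},{"delta_pos":[0,0,-1],"yaw":0},{"delta_pos":[0,0,0],"yaw":0},{"delta_pos":[0,0,0],"yaw":0}]'
python3 -m handwheel '[{"delta_pos":[0,0,0],"yaw":0},{"delta_pos":[0,0,0],"yaw":0},{"delta_pos":[0,0,0],"yaw":0},{"delta_pos":[0,0,0],"yaw":0},{"delta_pos":[0,0,0],"yaw":0}]' -1
python3 -m handwheel '[{"delta_pos":[0,0,0.5],"yaw":0},{"delta_pos":[0,0,1.5],"yaw":0},{"delta_pos":[0,0,2.5],"yaw":0},{"delta_pos":[0,0,3],"yaw":0},{"delta_pos":[0,0,3],"yaw":0},{"delta_pos":[0,0,3],"yaw":0},{"delta_pos":[0,0,3],"yaw":0},{"delta_pos":[0,0,2.5],"yaw":0},{"delta_pos":[0,0,1],"yaw":0},{"delta_pos":[0,0,0],"yaw":0}]'
```

```text
clock: 15.97
eef_pos: [548.9, 223.0, 149.0]
tool_rot: [3.141, -0.001, 0.102]
force: [-0.0, 0.1, -0.2]
width: 62.1
gripper_force: 0.0
clock: 16.38
eef_pos: [549.4, 223.2, 150.2]
tool_rot: [-3.141, -0.003, 0.103]
force: [-1.1, -0.9, 5.7]
width: 43.8
gripper_force: 61.4
clock: 17.22
eef_pos: [549.3, 223.5, 350.8]
tool_rot: [-3.14, -0.005, 0.103]
force: [1.2, 0.1, -3.3]
width: 43.8
gripper_force: 61.7
```

```bash
python3 -m handwheel '[{"delta_pos":[0.3,-1.8,0],"yaw":0},{"delta_pos":[0.5,-3,0],"yaw":0},{"delta_pos":[0.6,-3.6,0],"yaw":0},{"delta_pos":[0.6,-3.6,0],"yaw":0},{"delta_pos":[0.6,-3.6,0],"yaw":0},{"delta_pos":[0.6,-3.6,0],"yaw":0},{"delta_pos":[0.6,-3.6,0],"yaw":0},{"delta_pos":[0.5,-3.3,0],"yaw":0},{"delta_pos":[0.4,-2.3,0],"yaw":0},{"delta_pos":[0.1,-1.1,0],"yaw":0}]'
python3 -m handwheel '[{"delta_pos":[0,0,-1],"yaw":0},{"delta_pos":[0,0,-2],"yaw":0},{"delta_pos":[0,0,-2],"yaw":0},{"delta_pos":[0,0,0],"yaw":0},{"delta_pos":[0,0,0],"yaw":0}]'
```

```text
clock: 18.05
eef_pos: [594.9, -76.0, 346.5]
tool_rot: [3.14, 0.003, 0.097]
force: [-0.3, 0.1, -1.9]
width: 43.9
gripper_force: 61.8
clock: 18.47
eef_pos: [595.1, -68.7, 296.3]
tool_rot: [-3.139, 0.004, 0.105]
force: [0.7, -0.1, -2.4]
width: 43.6
gripper_force: 62.0
```

```bash
python3 -m handwheel '[{"delta_pos":[0.2,-0.4,-2],"yaw":0},{"delta_pos":[0,0,-2.5],"yaw":0},{"delta_pos":[0,0,-2.5],"yaw":0},{"delta_pos":[0,0,-2],"yaw":0},{"delta_pos":[0,0,-1.5],"yaw":0},{"delta_pos":[0,0,-1],"yaw":0},{"delta_pos":[0,0,-0.6],"yaw":0},{"delta_pos":[0,0,-0.4],"yaw":0},{"delta_pos":[0,0,0],"yaw":0},{"delta_pos":[0,0,0],"yaw":0}]'
```

```text
clock: 19.3
eef_pos: [598.7, -75.6, 174.2]
tool_rot: [3.141, -0.001, 0.103]
force: [0.2, 0.7, -2.5]
width: 44.0
gripper_force: 62.0
```

```bash
python3 -m handwheel '[{"delta_pos":[0,0,-0.3],"yaw":0},{"delta_pos":[0,0,-0.3],"yaw":0},{"delta_pos":[0,0,-0.2],"yaw":0},{"delta_pos":[0,0,-0.1],"yaw":0},{"delta_pos":[0,0,0],"yaw":0},{"delta_pos":[0,0,0],"yaw":0}]'
```

```text
clock: 19.8
eef_pos: [598.2, -75.6, 164.3]
tool_rot: [3.142, -0.0, 0.103]
force: [-0.3, 0.2, -2.1]
width: 43.6
gripper_force: 62.0
```

```bash
python3 -m handwheel '[{"delta_pos":[0,0,-0.1],"yaw":0},{"delta_pos":[0,0,-0.1],"yaw":0},{"delta_pos":[0,0,-0.1],"yaw":0},{"delta_pos":[0,0,0],"yaw":0}]'
```

```text
clock: 20.13
eef_pos: [598.5, -75.7, 163.9]
tool_rot: [-3.14, -0.002, 0.103]
force: [-4.7, 2.1, 15.1]
width: 43.4
gripper_force: 64.0
```

Contact on the bar shows as 15 N upward. I'll release and back off upward.

```bash
python3 -m handwheel '[{"delta_pos":[0,0,0.1],"yaw":0},{"delta_pos":[0,0,0],"yaw":0},{"delta_pos":[0,0,0],"yaw":0},{"delta_pos":[0,0,0],"yaw":0},{"delta_pos":[0,0,0],"yaw":0},{"delta_pos":[0,0,1.5],"yaw":0},{"delta_pos":[0,0,2.5],"yaw":0},{"delta_pos":[0,0,3],"yaw":0},{"delta_pos":[-1,2,3],"yaw":0},{"delta_pos":[-1.5,3,1],"yaw":0}]' 0.45
python3 -m handwheel '[{"delta_pos":[-1.5,3,0],"yaw":0},{"delta_pos":[-1.5,3,0],"yaw":0},{"delta_pos":[-1.5,3,0],"yaw":0},{"delta_pos":[-1.5,3,0],"yaw":0},{"delta_pos":[-1.5,3,0],"yaw":0},{"delta_pos":[0,0,0],"yaw":0},{"delta_pos":[0,0,0],"yaw":0},{"delta_pos":[0,0,0],"yaw":0},{"delta_pos":[0,0,0],"yaw":0},{"delta_pos":[0,0,0],"yaw":0}]'
python3 crown.py 240 100 400 230 164 200
python3 - <<'E'
from hs import *
s=get_image("scene");cv2.imwrite("pics/i.png",cv2.resize(s["color"][100:260,80:320],(720,480))[:,:,::-1])
E
```

```text
clock: 20.97
eef_pos: [575.7, -29.9, 276.5]
tool_rot: [3.137, -0.008, 0.097]
force: [0.7, 0.5, -0.3]
width: 62.0
gripper_force: 0.0
clock: 21.8
eef_pos: [498.8, 122.8, 272.5]
tool_rot: [3.141, -0.001, 0.1]
force: [0.9, -0.1, 0.5]
width: 61.5
gripper_force: 0.0
[383. 148.] 828 ((617.8091430664062, -300.9090576171875), (100.23995208740234, 46.84774398803711), 5.058373928070068) z 173.7 slope [ 0.012 -0.051]
[334. 153.] 824 ((607.4500122070312, -186.81858825683594), (100.87743377685547, 46.52994918823242), 6.08544921875) z 173.7 slope [ 0.011 -0.025]
[287. 160.] 806 ((596.6907348632812, -75.37527465820312), (99.42749786376953, 45.83671188354492), 6.311072826385498) z 173.9 slope [ 0.035 -0.01 ]
21.85
```

View pics/i.png

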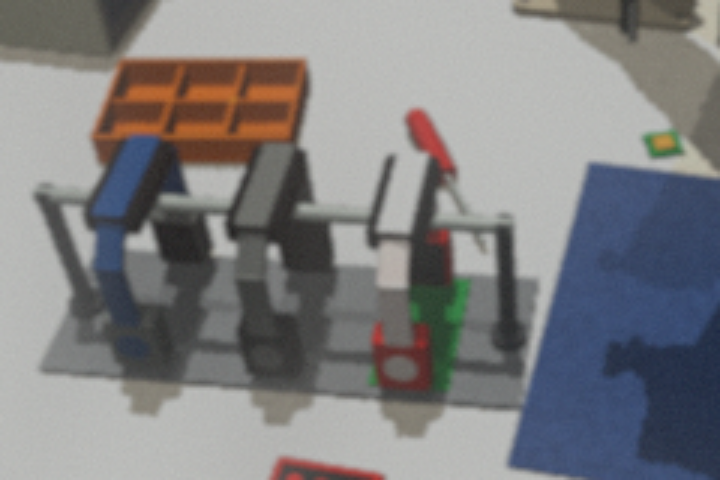

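The headset hangs level and square above the green plate (crown (405,195), cup (402,360)), about 2 mm from the place. The others have not moved.

```bash
python3 -c "
from cell import ctrl
print(ctrl.finish_job())"
```

```text
the job is handed in; nothing more can be done
None
```

I stood the headset upright on the mat, let go of it, then hung it level and square about 2 mm from the centre of the free place; the other two headsets did not move, and I handed the job in at about 22 s without seeing the verdict.

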